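# Put the round-topped router template away in its rack

## Robot

A 6-joint arm with a two-finger parallel gripper is mounted at the origin on the work surface. World frame = base frame: x ahead of the robot, y to its left, z up, the work surface at z = 0. Lengths are in m, angles in rad, forces in N, time in s.
With the tool pointing down it reaches from about 0.25 to 0.725 m from the base axis. Payload 4 kg.
Tool frame: the origin (TCP) lies midway between the tips of the shut fingers; the grasp point (between the pads) lies pinch_z behind it (pinch_z is the distance from the TCP to the grasp point, in m); z points along the fingers, y is the direction in which the jaws open and shut (so a half turn about z gives the same grasp; the last joint's range is limited). The gripper opens to 85 mm and grips with 20 to 120 N. Pads are 22 mm wide; open, the fingers measure 114 mm over their backs; the gripper's body (76 mm by 85 mm) begins 54 mm behind the grasp point. The pads swing forward as they close: fully open they stand 13 mm farther back than shut.
Start: joints at [-1.216, 0.241, 0.005, 1.335, 0, 1.571], TCP at [0.174, -0.469, 0.231] pointing down, gripper open.
Joint ranges: [-2.72, 2.72], [-1.05, 1.87], [-1.09, 1.28], [-1.99, 2.15], [-1.42, 1.44], [-3.14, 3.14]. Speed limits (rad/s): [2.79, 2.79, 3.14, 3.14, 3.14, 3.14].

## Interface

Orientations are given as a unit quaternion [x, y, z, w].
In Python, from workcell import * gives the robot as it stands.
- The arm moves only by the tool move_arm, never from a script. Its argument "motion" is a list of rows, each a list of 3 entries, a list of its own where there are three numbers: the finger opening in mm, from 0 to 85.4, then the shift along the tool's x, y, z in units of 50 mm (1.0 is 50 mm), then the turn about the tool's z in units of 6 degrees (1.0 is 6 degrees). In form: [[claw, [dx, dy, dz], roll], ...]. A call has exactly 10 rows; each row is the pose to reach, as a shift and turn from the pose commanded when the call began, along the tool's axes at that moment; what a row does not reach only later rows make up. A row lasts 1/10 s, in which the tool goes at most 50 mm and 8.59 degrees, less where a joint would pass 70% of its speed; a pose out of reach is approached as far as the arm can. A call with a gripper value outside its range is refused whole. The fingers move at their own pace and stop on an object; the grip force is fixed at half the most. Time passes only in rows, so rows that repeat a pose let the fingers close, or fill a call up. It gives the time, the measured TCP pose, the force and the opening at its end, in the units of the state.
- get_obs(): the state, without advancing time (a new reading comes with each control period).
- camera(name): name is "side" or "top" or "wrist"; returns a dict with "color" (480x640x3 uint8, red, green, blue), "fx", "fy", "cx", "cy" (pixels), "rvec" (rotation vector, rad) and "tvec" (3), from world to camera coordinates, as OpenCV has them; the wrist camera has in their place "mount" (4x4, takes a point from camera to tool coordinates, whose origin is the TCP and whose axes are the flange's). Camera axes: x right, y down, z forward; pixel columns grow to the right and rows downward; lengths in m; the calibration is good to about 2 mm. A picture is of the moment at which its call begins: read the wrist's pose just before it. There is no depth.
- job_done(): hands the job in, once; it reports no verdict.
The state is a dict: "clock": time; "joint_pos": joint angles; "joint_vel": joint speeds; "tau": joint torques, N m; "eef_pos": TCP position; "tool_rot": TCP orientation; "ft_force": force on the tool from outside, world axes, zero at the start; "ft_torque": the same for the moment, N m; "grip_width": finger opening in m.
Only numpy, scipy, OpenCV 4.12 (cv2) and the standard library are available. Lean on these libraries where they do the work, as an engineer would, in place of code of your own. Each camera call takes 0.05 s, during which the arm holds its last target.

## Task

Take the router template with the rounded top out of the low stand and put it away in the empty middle slot of the template rack. Lower it in your grip, upright, all the way to the bottom of the slot and roughly centred along it, then let go; leave the other two templates standing in the stand.

Things in the scene. Friction and masses are not known exactly. Their poses are not given: they have to be found in the camera images.
- round_top_mid (a point): plywood template, upright plate 110 mm wide, 15 mm thick, 120 mm high, the only one with a half-round top (radius 55 mm). Point: its centre, 60 mm above its lower edge; x along its width, y through its thickness, z up. Starts in one of three grooves, 75 mm apart, of a low dark metal stand whose slats cover its lowest 30 mm. Weighs 0.1 to 0.16 kg.
- rack_slot (a point): middle, empty slot of the brown wooden rack (three parallel slots 75 mm apart; the outer two hold templates 85 to 90 mm high). Point: centre of the slot floor, 15 mm above the table; x along the slot (template's width goes this way, either way round), y across, z up. Slot 21 mm wide, 54 mm deep, 130 mm long, open ends; its upper 14 mm flare to 41 mm wide at the mouth.
- peak_top_mid (a point): plywood template, upright plate of the same width, thickness and height, with a top pointed like a gable. Point: its centre, 60 mm above its lower edge; x along its width, y through its thickness, z up. Starts in one of three grooves, 75 mm apart, of a low dark metal stand whose slats cover its lowest 30 mm. Not to be moved.
- square_top_mid (a point): plywood template, upright plate of the same width, thickness and height, a plain rectangle. Point: its centre, 60 mm above its lower edge; x along its width, y through its thickness, z up. Starts in one of three grooves, 75 mm apart, of a low dark metal stand whose slats cover its lowest 30 mm. Not to be moved.

How it is judged:
On the way:
1. the round-topped template, still in the grip, is lowered into the middle slot to within 22 mm of its floor (y of round_top_mid in the frame of rack_slot between -0.012 and 0.012 m and z of round_top_mid in the frame of rack_slot between 0.045 and 0.082 m and contact force between round_top and the fingers above 0.5 N), for 0.05 s.
At the end, for the whole second after the job is handed in: the round-topped template stands on the floor of the rack's middle slot (its centre 52 to 67 mm above the slot floor, within 12 mm across and 25 mm along the slot, and within 11 degrees of the slot's direction and of upright) (y of round_top_mid in the frame of rack_slot between -0.012 and 0.012 m and x of round_top_mid in the frame of rack_slot between -0.025 and 0.025 m and angle between the x axis of round_top_mid and the x axis of rack_slot, either way round below 0.2 rad and z of round_top_mid in the frame of rack_slot between 0.052 and 0.067 m and angle between round_top_mid's own z axis and vertical below 0.2 rad); the robot touches nothing.
It fails at once if the pointed template is moved more than 30 mm (distance of peak_top_mid from where it was at the start of the episode above 0.03 m).
It fails at once if the rectangular template is moved more than 30 mm (distance of square_top_mid from where it was at the start of the episode above 0.03 m).
It also fails if it takes over 40 s, if anything falls off the work surface, if the arm or the gripper's body presses on something with over 40 N, if the wrist force passes 120 N, or if a joint passes its speed limit or range.

## Working session

There is one attempt and no reset: what is moved stays moved. The work goes in short steps, Python scripts to look and compute and a tool call to move; the robot and the scene stay as the last step left them, time stands still between calls to the robot, and variables do not carry over. Pictures are saved under pics/ and viewed, and the job is handed in when it is done.

Besides the shell and the picture viewer there is one more tool, called after "Emit:" as a command line: name --argument value ..., lists and objects as JSON in quotes. move_arm: Moves the arm, as the interface text tells. Its arguments: {"type":"object","properties":{"motion":{"type":"array","items":{"type":"array"}}},"required":["motion"]}

```bash
mkdir -p pics; ls; python3 - <<'E'
from workcell import *
import cv2
o=get_obs(); print(o)
for n in ("side","top","wrist"):
    c=camera(n); cv2.imwrite(f"pics/{n}0.png",c["color"][:,:,::-1]); print(n,{k:v for k,v in c.items() if k!="color"})
try: print(pinch_z)
except Exception as e: print(e)
E
```

```text
pics
{'clock': 0.0, 'joint_pos': array([-1.21599613e+00,  2.41428029e-01,  3.71088948e-03,  1.33521111e+00,
        6.00032654e-06,  1.57080653e+00]), 'joint_vel': array([ 2.65057036e-04, -9.73313173e-04, -7.76045116e-04, -2.19124618e-05,
        6.48712894e-04,  9.20098838e-04]), 'tau': array([ 7.03380174e-04, -3.72321582e+01,  2.52405775e+01,  1.69838819e-02,
        2.21311398e-04, -5.26373952e-06]), 'eef_pos': array([ 0.17347962, -0.46825379,  0.23040037]), 'tool_rot': array([ 9.84306168e-01,  1.76465951e-01, -1.85163450e-04, -1.04975948e-03]), 'ft_force': array([ 0.47577669, -0.63999927, -0.64675931]), 'ft_torque': array([-0.00449342,  0.03118112,  0.03037428]), 'grip_width': 0.08541874236489257}
side {'fx': 513.0456334618672, 'fy': 513.0456334618672, 'cx': 320.9648540083445, 'cy': 242.34349884939743, 'rvec': array([ 2.27110863, -0.03664847,  0.03036322]), 'tvec': array([-0.53689619,  0.09099036,  0.9683524 ])}
top {'fx': 491.28311719589334, 'fy': 491.28311719589334, 'cx': 323.24945963619905, 'cy': 242.78086588896508, 'rvec': array([ 2.09741746, -2.09577287,  0.23736674]), 'tvec': array([0.01339016, 0.54602534, 0.78450439])}
wrist {'fx': 420.9173468406419, 'fy': 420.9173468406419, 'cx': 308.95243475911604, 'cy': 238.90126278386728, 'mount': array([[-8.20092742e-04, -9.58057928e-01, -2.86573436e-01,
         7.40341083e-02],
       [ 9.99999265e-01, -5.29923109e-04, -1.09010489e-03,
        -1.67983175e-04],
       [ 8.92521745e-04, -2.86574120e-01,  9.58057659e-01,
        -1.43309849e-01],
       [ 0.00000000e+00,  0.00000000e+00,  0.00000000e+00,
         1.00000000e+00]])}
0.0187
```

View pics/side0.png

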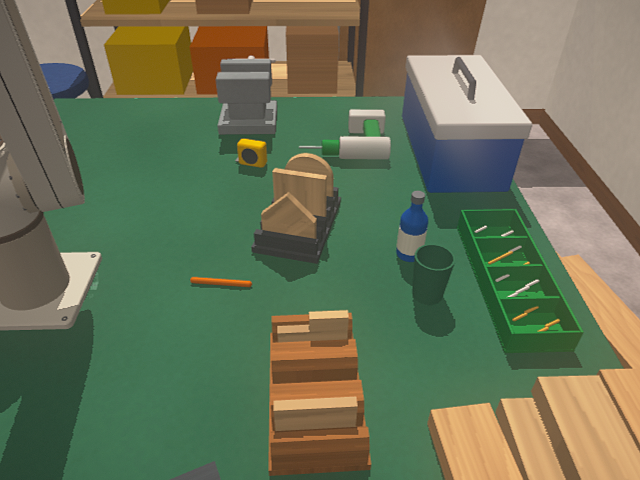

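View pics/top0.png

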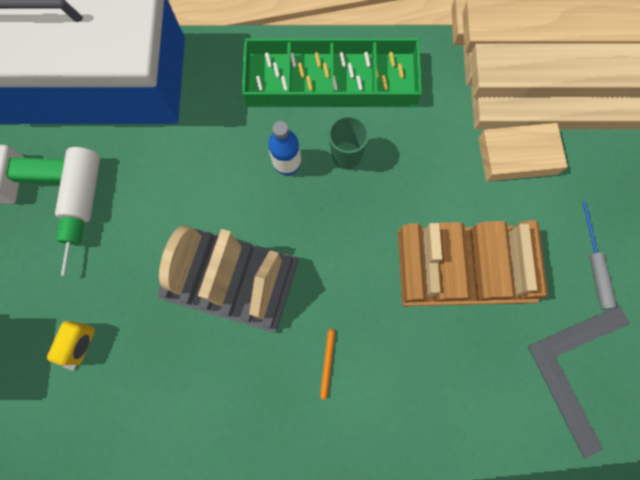

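View pics/wrist0.png

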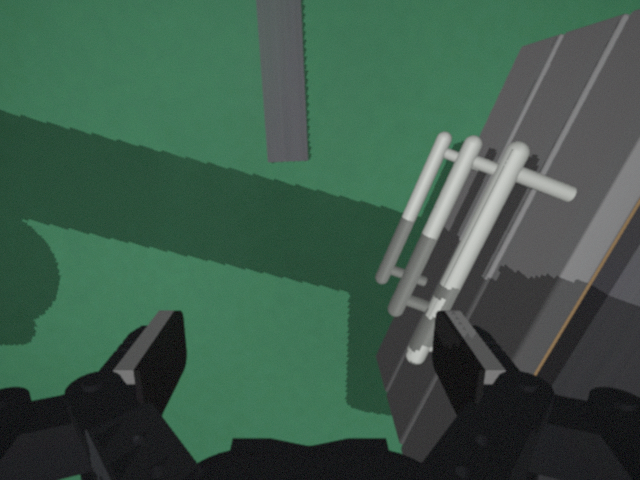

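The side view shows the round-topped plate farthest back in the stand, near (312,170), with the square next and the gable nearest. In the top view it is the leftmost plate, at about (180,260). The rack is at about (472,262), with both outer slots filled. I'll zoom in next.

```bash
cat > h.py <<'E'
import numpy as np, cv2
from workcell import *
def ray(c,uv):
    R=cv2.Rodrigues(c["rvec"])[0]; K=np.array([[c["fx"],0,c["cx"]],[0,c["fy"],c["cy"]],[0,0,1]])
    return -R.T@c["tvec"], R.T@np.linalg.inv(K)@np.array([uv[0],uv[1],1.])
def plane(c,uv,z):
    o,d=ray(c,uv); return o+d*(z-o[2])/d[2]
def proj(c,P):
    K=np.array([[c["fx"],0,c["cx"]],[0,c["fy"],c["cy"]],[0,0,1]])
    return cv2.projectPoints(np.float64(P).reshape(-1,3),c["rvec"],c["tvec"],K,None)[0][:,0]
E
python3 - <<'E'
import cv2
from h import *
t=cv2.imread("pics/top0.png"); s=cv2.imread("pics/side0.png")
cv2.imwrite("pics/t_st.png",cv2.resize(t[215:340,150:310],None,fx=5,fy=4.8*5/4.8*.95,interpolation=2)) if 0 else cv2.imwrite("pics/t_st.png",cv2.resize(t[220:335,150:310],None,fx=5,fy=5,interpolation=2))
cv2.imwrite("pics/t_rk.png",cv2.resize(t[210:320,390:550],None,fx=5,fy=5,interpolation=2))
cv2.imwrite("pics/s_st.png",cv2.resize(s[145:265,240:360],None,fx=5,fy=5,interpolation=2))
cv2.imwrite("pics/s_rk.png",cv2.resize(s[300:480,255:385],None,fx=3.3,fy=3.3,interpolation=2))
c=camera("top")
for p in [(320,240),(420,240),(320,340)]: print(plane(c,p,0))
print(ray(c,(0,0))[0], ray(camera("side"),(0,0))[0])
E
```

```text
[0.56623488 0.02023725 0.        ]
[ 0.56625475 -0.16565449  0.        ]
[0.38356687 0.01970263 0.        ]
[0.35191423 0.00907604 0.88873174] [ 0.5047672  -0.70071899  0.6988892 ]
```

View pics/t_st.png

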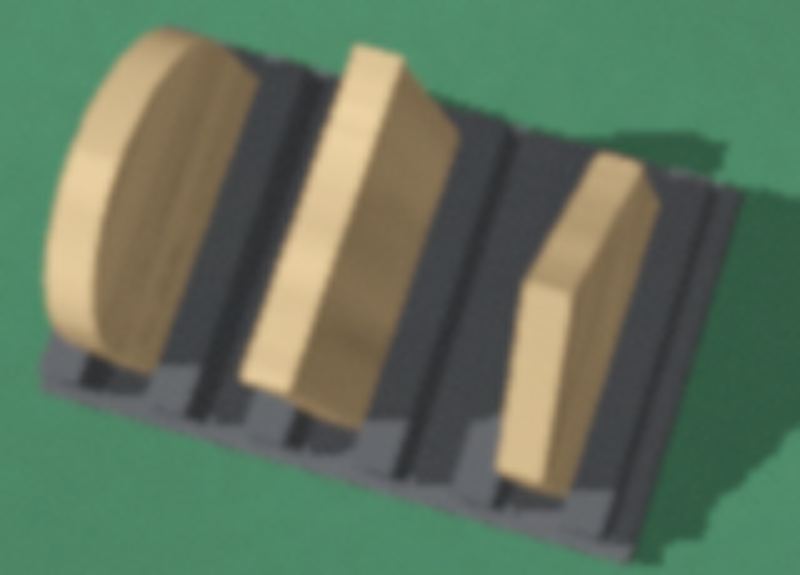

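View pics/t_rk.png

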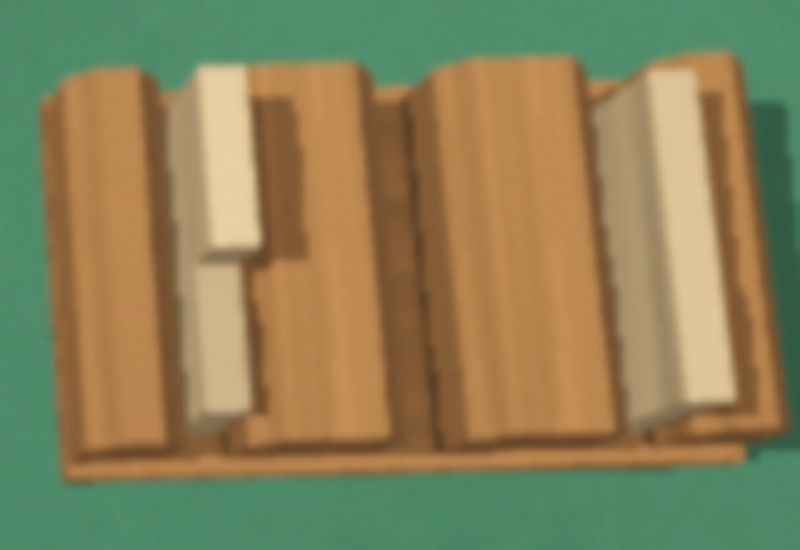

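View pics/s_st.png

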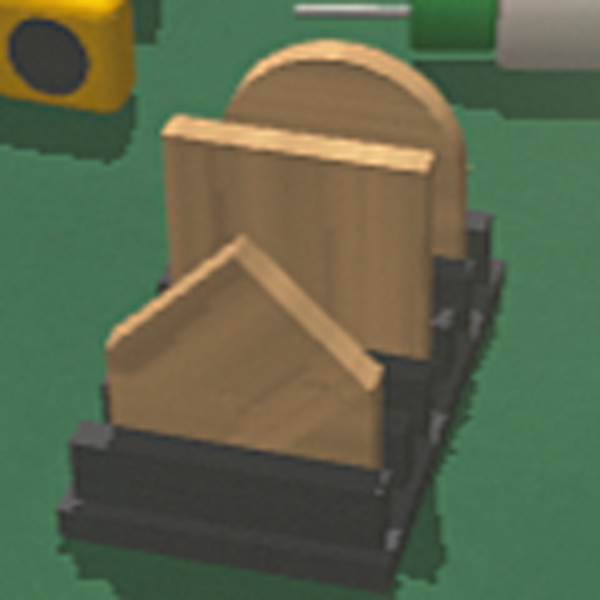

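View pics/s_rk.png

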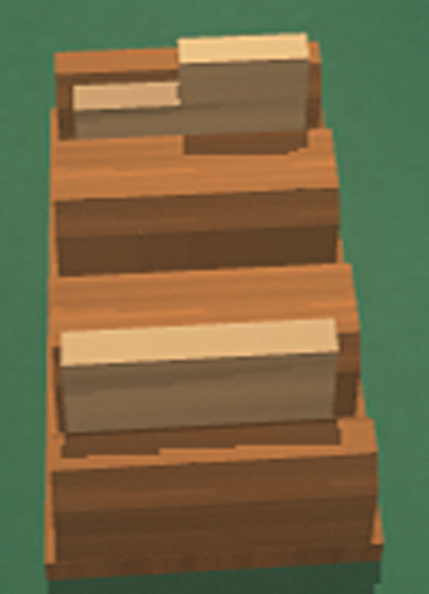

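```bash
cat >> h.py <<'E'
def tri(c1,u1,c2,u2):
    o1,d1=ray(c1,u1);o2,d2=ray(c2,u2)
    A=np.stack([d1,-d2],1); s=np.linalg.lstsq(A,o2-o1,rcond=None)[0]
    p,q=o1+s[0]*d1,o2+s[1]*d2
    return (p+q)/2,np.linalg.norm(p-q)
E
python3 - <<'E'
from h import *
np.set_printoptions(precision=4,suppress=True)
T=camera("top");S=camera("side")
t=lambda x,y:(x/5+150-.4,y/5+220-.4); s=lambda x,y:(x/5+240-.4,y/5+145-.4)
C={}
for n,a,b in [("frontL",t(295,397),s(165,133)),("frontR",t(403,60),s(433,172)),("backL",t(240,380),s(180,116)),("backR",t(357,45),s(433,152)),("peak",t(573,288),s(242,238))]:
    C[n],e=tri(T,a,S,b); print(n,C[n],e)
for z in (.075,.069,.015):
  for p in [(358,62),(390,440),(435,72),(468,440),(575,60),(617,432),(250,65)]:
    print(z,p,plane(T,(p[0]/5+390-.4,p[1]/5+210-.4),z)[:2])
E
```

```text
frontL [0.4425 0.1893 0.1378] 0.004878980837000703
frontR [0.5499 0.1614 0.1354] 0.005159907176487555
backL [0.448  0.2073 0.1346] 0.004630843751204429
backR [0.5525 0.1757 0.1364] 0.0010701565454830791
peak [0.4751 0.1042 0.1445] 0.004589220008056941
0.075 (358, 62) [ 0.5799 -0.2229]
0.075 (390, 440) [ 0.4501 -0.2253]
0.075 (435, 72) [ 0.5764 -0.249 ]
0.075 (468, 440) [ 0.4501 -0.2511]
0.075 (575, 60) [ 0.5807 -0.2973]
0.075 (617, 432) [ 0.4528 -0.3006]
0.075 (250, 65) [ 0.5789 -0.1858]
0.069 (358, 62) [ 0.5816 -0.2246]
0.069 (390, 440) [ 0.4508 -0.2271]
0.069 (435, 72) [ 0.578  -0.2509]
0.069 (468, 440) [ 0.4508 -0.253 ]
0.069 (575, 60) [ 0.5823 -0.2996]
0.069 (617, 432) [ 0.4535 -0.3029]
0.069 (250, 65) [ 0.5806 -0.1873]
0.015 (358, 62) [ 0.5968 -0.24  ]
0.015 (390, 440) [ 0.4573 -0.2426]
0.015 (435, 72) [ 0.5929 -0.2681]
0.015 (468, 440) [ 0.4574 -0.2703]
0.015 (575, 60) [ 0.5975 -0.3199]
0.015 (617, 432) [ 0.4602 -0.3234]
0.015 (250, 65) [ 0.5956 -0.2002]
```

Emit:
move_arm --motion '[[85, [0.8, -0.2, -0.2], -1.2], [85, [1.6, -0.4, -0.4], -2.4], [85, [2.4, -0.6, -0.6], -3.6], [85, [3.2, -0.8, -0.8], -4.8], [85, [4.0, -1.0, -1.0], -6.0], [85, [4.8, -1.2, -1.0], -7.2], [85, [5.6, -1.4, -1.0], -8.4], [85, [6.4, -1.6, -1.0], -9.6], [85, [7.2, -1.8, -1.0], -10.8], [85, [7.2, -1.8, -1.0], -12]]'

```text
clock: 1.35
eef_pos: [0.4836, -0.2563, 0.2805]
tool_rot: [0.689, 0.725, 0.001, -0.0]
ft_force: [-0.1, -0.3, -0.4]
grip_width: 0.0852
```

```bash
cat >> h.py <<'E'
from scipy.spatial.transform import Rotation as Rn
np.set_printoptions(precision=4,suppress=True)
def wcam():
    o=get_obs(); c=camera("wrist")
    M=np.eye(4); M[:3,:3]=Rn.from_quat(o["tool_rot"]).as_matrix(); M[:3,3]=o["eef_pos"]
    W=np.linalg.inv(M@c["mount"]); c["rvec"]=cv2.Rodrigues(W[:3,:3])[0][:,0]; c["tvec"]=W[:3,3]
    return o,c
def st(o):
    R=Rn.from_quat(o["tool_rot"]).as_matrix()
    print("t",o["clock"],"pos",o["eef_pos"],"yawx",np.degrees(np.arctan2(R[1,0],R[0,0])),"z",R[:,2],"q",o["joint_pos"],"F",o["ft_force"],"w",o["grip_width"])
def go(o,target,yaw=None):
    R=Rn.from_quat(o["tool_rot"]).as_matrix()
    print("shift units",R.T@(np.array(target)-o["eef_pos"])/.05, "roll", None if yaw is None else (((np.degrees(np.arctan2(R[1,0],R[0,0]))-yaw)+180)%360-180)/6)
E
python3 - <<'E'
from h import *
o,c=wcam(); st(o); cv2.imwrite("pics/w1.png",c["color"][:,:,::-1]); import pickle; c["o"]=o; pickle.dump(c,open("w1.pkl","wb"))
E
```

```text
t 1.35 pos [ 0.4836 -0.2563  0.2805] yawx 92.97439577967151 z [ 0.001   0.0012 -1.    ] q [-0.4882  0.3227  0.2432  1.491   0.0015  1.0307] F [-0.0678 -0.3122 -0.4088] w 0.08515988283328677
```

View pics/w1.png

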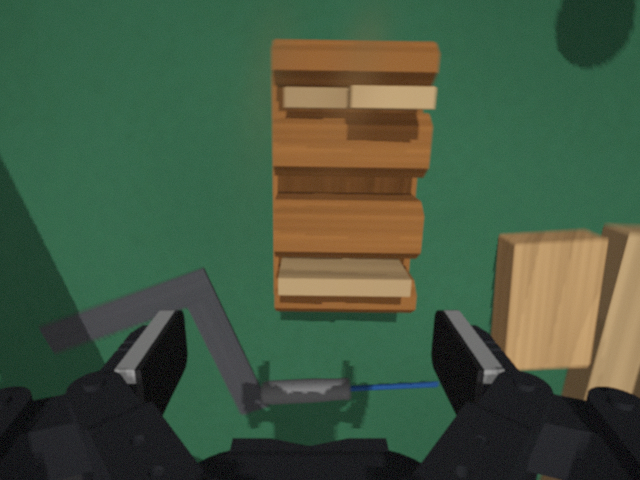

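The wrist view shows the rack upright, with the empty middle slot at about rows 170–196 and columns 275–420. I'll zoom in.

```bash
python3 - <<'E'
import cv2
t=cv2.imread("pics/w1.png")
cv2.imwrite("pics/w1z.png",cv2.convertScaleAbs(cv2.resize(t[100:265,260:450],None,fx=4,fy=3.6*4/3.6,interpolation=2)[:600],alpha=1.6))
E
```

```text
(no output)
```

View pics/w1z.png

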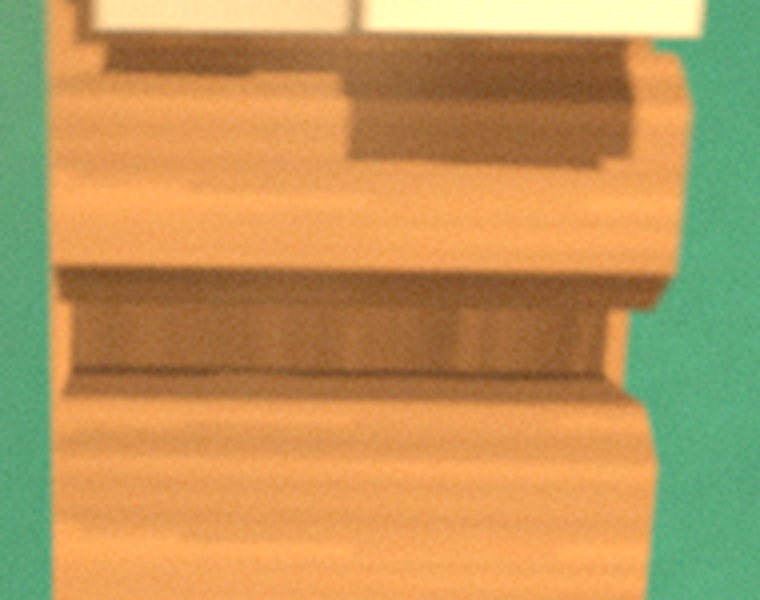

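```bash
python3 - <<'E'
from h import *
import pickle
c=pickle.load(open("w1.pkl","rb"))
f=lambda x,y:(x/4+260-.4,y/4+100-.4)
for n,p,z in [("upL",(55,268),.069),("upR",(674,274),.069),("loL",(52,460),.069),("loR",(657,465),.069),("floorbackL",(72,305),.015),("flFrontL",(68,375),.015),("flFrontR",(608,375),.015),("lipL",(66,398),.055),("lipR",(640,402),.055)]:
    print(n,plane(c,f(*p),z))
o=get_obs(); st(o)
E
```

```text
upL [ 0.4533 -0.2268  0.069 ]
upR [ 0.5828 -0.2214  0.069 ]
loL [ 0.4537 -0.268   0.069 ]
loR [ 0.5845 -0.2624  0.069 ]
floorbackL [ 0.4534 -0.2421  0.015 ]
flFrontL [ 0.453  -0.2593  0.015 ]
flFrontR [ 0.5853 -0.2525  0.015 ]
lipL [ 0.4554 -0.2571  0.055 ]
lipR [ 0.583  -0.2514  0.055 ]
t 1.4 pos [ 0.4819 -0.2575  0.2806] yawx 93.059666717179 z [-0.0005  0.0004 -1.    ] q [-0.4908  0.3215  0.2418  1.4917  0.0002  1.0266] F [-0.7033  0.4501  0.0515] w 0.08491386210872214
```

Mouth width comes out at 41 mm and length at 130 mm, both matching the given sizes. The slot centre is about (0.518, -0.245), with its direction about 2° off world x. Next I'll look at the round template from above.

Emit:
move_arm --motion '[[85, [1.0, 0.12, 0], -1.3], [85, [2.0, 0.24, 0], -2.6], [85, [3.0, 0.36, 0], -3.9], [85, [4.0, 0.48, 0], -5.2], [85, [5.0, 0.6, 0], -6.5], [85, [6.0, 0.72, 0], -7.8], [85, [7.0, 0.84, 0], -9.1], [85, [8.0, 0.96, 0], -10.4], [85, [9.0, 1.1, 0], -11.7], [85, [9.6, 1.2, 0], -12]]'

```text
clock: 2.4
eef_pos: [0.5202, 0.2252, 0.2813]
tool_rot: [0.135, 0.991, 0.0, 0.0]
ft_force: [-0.1, -1.3, 0.2]
grip_width: 0.085
```

```bash
python3 - <<'E'
from h import *
import pickle
for i in range(4): camera("wrist")
o,c=wcam(); st(o); cv2.imwrite("pics/w2.png",c["color"][:,:,::-1]); c["o"]=o; pickle.dump(c,open("w2.pkl","wb"))
E
```

```text
t 2.6 pos [0.5202 0.2227 0.2809] yawx 164.28834074696405 z [-0.0008 -0.0009 -1.    ] q [ 0.4047  0.363   0.3015  1.5104 -0.0005  0.679 ] F [-0.1924 -0.5113  0.3604] w 0.08493061441670786
```

View pics/w2.png

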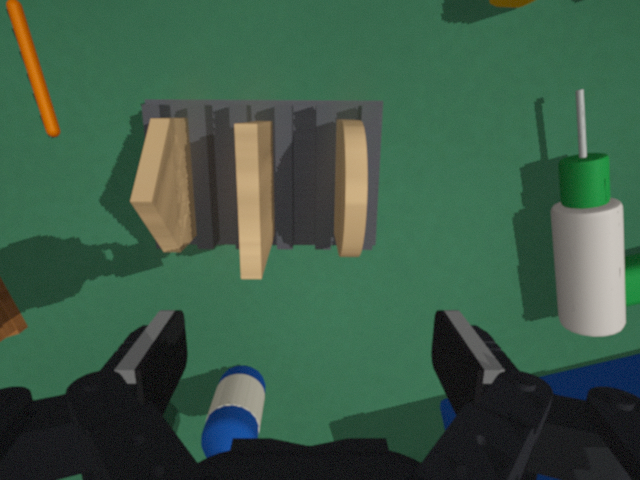

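The stand fills columns 143–382. The round template's rim is near columns 336–367 and the square's top face spans columns 235–273. I'll zoom in to measure.

```bash
python3 - <<'E'
import cv2
t=cv2.imread("pics/w2.png")
cv2.imwrite("pics/w2z.png",cv2.convertScaleAbs(cv2.resize(t[90:290,225:395],None,fx=3,fy=3,interpolation=2),alpha=1.4))
E
```

```text
(no output)
```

View pics/w2z.png

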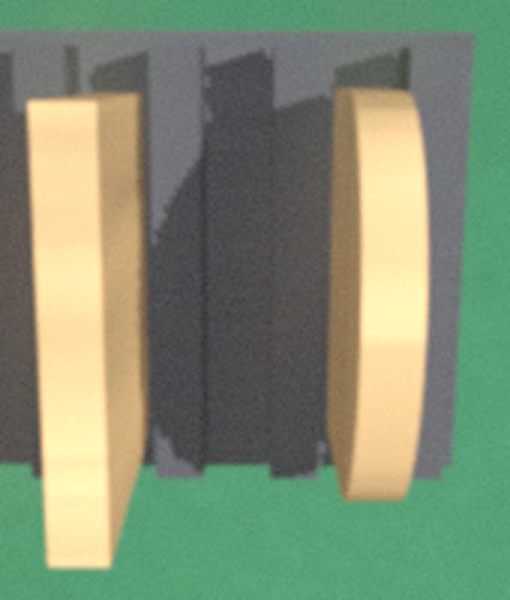

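```bash
python3 - <<'E'
from h import *
import pickle
c=pickle.load(open("w2.pkl","rb")); f=lambda x,y:(x/3+225-.33,y/3+90-.33)
q=[plane(c,f(*p),.135) for p in [(28,100),(97,98),(112,568),(48,568)]]
for a in q: print(a)
print("w",np.linalg.norm(q[0]-q[3]),np.linalg.norm(q[1]-q[2]),"t",np.linalg.norm(q[0]-q[1]),np.linalg.norm(q[2]-q[3]))
m=np.mean(q,0); d=(q[0]+q[1]-q[2]-q[3]); d/=np.linalg.norm(d); print("centre",m,"ang",np.degrees(np.arctan2(d[1],d[0])))
n=np.array([-d[1],d[0],0]); n*=np.sign(n[1]); cand=m+.075*n; print("round pred",cand)
# predicted outline of the round template in views
T=camera("top");S=camera("side")
a=np.linspace(0,np.pi,25)
for nm,cc in (("w",c),("t",T),("s",S)):
    im=np.ascontiguousarray(cc["color"][:,:,::-1])
    im=cv2.resize(im,None,fx=3,fy=3)
    for s in (-.0075,.0075):
        P=[cand*[1,1,0]+[0,0,.08]+d*.055*np.cos(x)+[0,0,.055*np.sin(x)]+n*s for x in a]
        for p in proj(cc,P): cv2.circle(im,(int(p[0]*3+1),int(p[1]*3+1)),2,(0,0,255),-1)
    u=proj(cc,[cand])[0]*3; x,y=max(int(u[0])-200,0),max(int(u[1])-200,0)
    cv2.imwrite(f"pics/pr_{nm}.png",im[y:y+400,x:x+400])
i=np.hstack([cv2.resize(cv2.imread(f"pics/pr_{k}.png"),(266,266)) if 0 else cv2.imread(f"pics/pr_{k}.png")[:400,50:316] for k in "wts"]) 
cv2.imwrite("pics/pr.png",i)
st(get_obs())
E
```

```text
[0.4433 0.1935 0.135 ]
[0.4471 0.2083 0.135 ]
[0.5542 0.1779 0.135 ]
[0.5499 0.1627 0.135 ]
w 0.11098959683107171 0.11140894540860906 t 0.015265852651559234 0.015740919313888557
centre [0.4986 0.1856 0.135 ] ang 164.00248243657288
round pred [0.5193 0.2577 0.135 ]
t 2.75 pos [0.5205 0.2211 0.2815] yawx 164.1604950373066 z [-0.     -0.0003 -1.    ] q [ 0.4018  0.3614  0.3007  1.5103 -0.0003  0.6783] F [ 0.1593  0.2947 -0.1276] w 0.08504051500556488
```

View pics/pr.png

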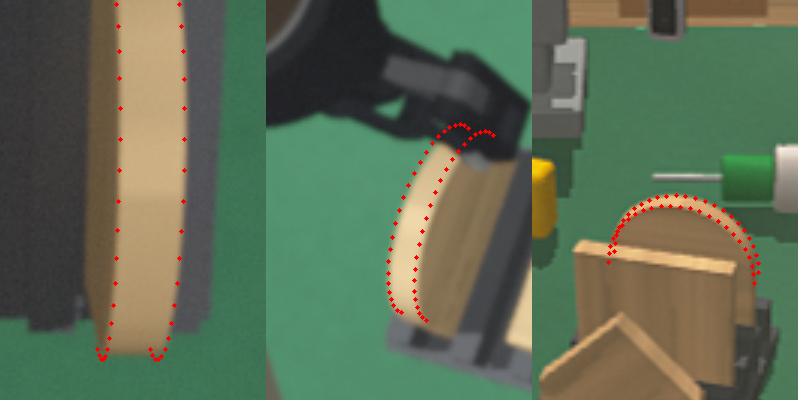

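The predicted outline matches all three views, so the round template's centre is about (0.5195, 0.258), top at z 0.135 and yaw 164°. I'll move over it and descend.

Emit:
move_arm --motion '[[60, [0.2, 0.67, 0], 0.1], [60, [0.2, 0.67, 0.3], 0.1], [60, [0.2, 0.67, 0.9], 0.1], [60, [0.2, 0.67, 1.5], 0.1], [60, [0.2, 0.67, 2.1], 0.1], [60, [0.2, 0.67, 2.7], 0.1], [60, [0.2, 0.67, 3.2], 0.1], [60, [0.2, 0.67, 3.6], 0.1], [60, [0.2, 0.67, 3.9], 0.1], [60, [0.2, 0.67, 3.9], 0.1]]'

```text
clock: 3.75
eef_pos: [0.5185, 0.2551, 0.0842]
tool_rot: [0.143, 0.99, -0.001, -0.002]
ft_force: [-0.3, -0.4, -0.2]
grip_width: 0.0595
```

```bash
python3 - <<'E'
from h import *
o,c=wcam(); st(o); S=camera("side")
cv2.imwrite("pics/w3.png",np.hstack([cv2.resize(c["color"],(400,300)),cv2.resize(S["color"][100:280,200:440],(400,300))])[:,:,::-1])
E
```

```text
t 3.75 pos [0.5185 0.2551 0.0842] yawx 163.55055425865737 z [-0.0044 -0.0024 -1.    ] q [ 0.4573  0.4965 -0.0171  1.0622 -0.0002  0.7444] F [-0.3137 -0.4341 -0.1552] w 0.05952591094808637
```

View pics/w3.png

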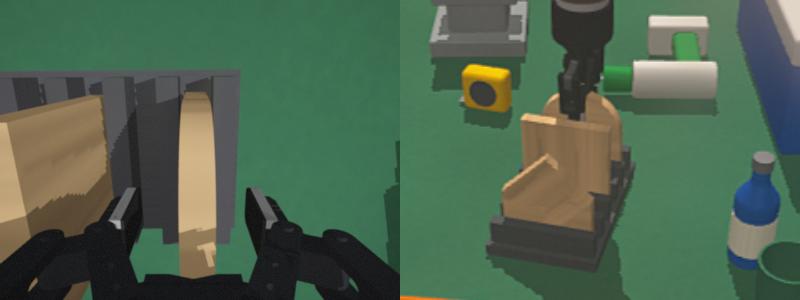

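The fingers straddle the round plate and it looks centred between them. Next I'll close, then lift.

Emit:
move_arm --motion '[[0, [0, 0.03, 0], 0], [0, [0, 0.03, 0], 0], [0, [0, 0.03, 0], 0], [0, [0, 0.03, 0], 0], [0, [0, 0.03, 0], 0], [0, [0, 0.03, 0], 0], [0, [0, 0.03, 0], 0], [0, [0, 0.03, 0], 0], [0, [0, 0.03, 0], 0], [0, [0, 0.03, 0], 0]]'

```text
clock: 4.85
eef_pos: [0.5208, 0.2587, 0.0874]
tool_rot: [0.142, 0.99, -0.0, 0.001]
ft_force: [-1.4, -2.3, 6.4]
grip_width: 0.014
```

```bash
python3 - <<'E'
from h import *
st(get_obs())
E
```

```text
t 4.85 pos [0.5208 0.2587 0.0874] yawx 163.71426123050014 z [ 0.0015 -0.0005 -1.    ] q [ 0.4617  0.4957 -0.0094  1.0646 -0.0012  0.7459] F [-1.3683 -2.2857  6.4277] w 0.01395789791313658
```

Emit:
move_arm --motion '[[0, [0, 0, -0.2], 0], [0, [0, 0, -0.5], 0], [0, [0, 0, -0.9], 0], [0, [0, 0, -1.3], 0], [0, [0, 0, -1.7], 0], [0, [0, 0, -2.1], 0], [0, [0, 0, -2.5], 0], [0, [0, 0, -2.9], 0], [0, [0, 0, -3.2], 0], [0, [0, 0, -3.4], 0]]'

```text
clock: 5.85
eef_pos: [0.5205, 0.2596, 0.2579]
tool_rot: [0.141, 0.99, 0.001, 0.001]
ft_force: [-0.5, -0.2, -1.5]
grip_width: 0.0141
```

```bash
python3 - <<'E'
from h import *
o=get_obs();st(o); S=camera("side");T=camera("top")
cv2.imwrite("pics/l1.png",np.hstack([cv2.resize(T["color"],(400,300)),cv2.resize(S["color"][40:280,160:480],(400,300))])[:,:,::-1])
go(o,[.518,-.245,.256],182)
E
```

```text
t 5.85 pos [0.5205 0.2596 0.2579] yawx 163.74699692171652 z [ 0.0014  0.0014 -1.    ] q [0.4623 0.3971 0.2928 1.4646 0.0007 0.746 ] F [-0.531  -0.2384 -1.5261] w 0.014126539400511616
shift units [-2.7766 -9.7027  0.0241] roll -3.042167179713914
```

View pics/l1.png

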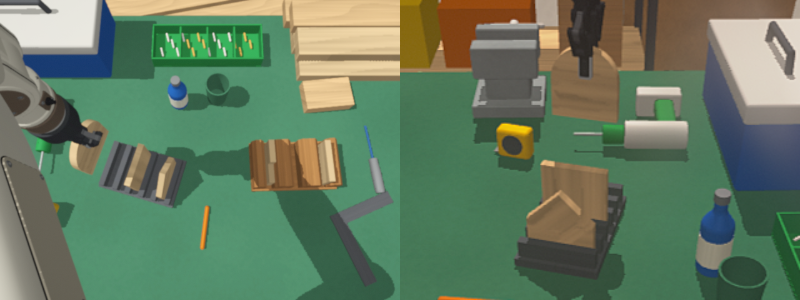

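Lifted, with both other templates standing undisturbed. Next is the carry to the rack.

Emit:
move_arm --motion '[[0, [-0.1, -0.3, 0], -0.1], [0, [-0.3, -0.9, 0], -0.3], [0, [-0.5, -1.6, 0], -0.5], [0, [-0.7, -2.3, 0], -0.7], [0, [-0.85, -3.0, 0], -1.0], [0, [-1.05, -3.7, 0], -1.2], [0, [-1.25, -4.4, 0], -1.4], [0, [-1.45, -5.1, 0], -1.6], [0, [-1.7, -5.8, 0], -1.8], [0, [-1.9, -6.5, 0], -2.0]]'

```text
clock: 6.95
eef_pos: [0.5199, -0.0808, 0.2551]
tool_rot: [0.037, 0.999, 0.0, -0.001]
ft_force: [-0.0, -0.8, -1.0]
grip_width: 0.0143
```

```bash
python3 - <<'E'
from h import *
o=get_obs();st(o)
go(o,[.518,-.245,.256],182)
E
```

```text
t 6.95 pos [ 0.5199 -0.0808  0.2551] yawx 175.7835551993427 z [-0.0016  0.0006 -1.    ] q [-0.1545  0.2858  0.1272  1.4138  0.0003 -0.0809] F [-0.041  -0.8378 -0.9793] w 0.014312200255035552
shift units [-0.2036 -3.2769 -0.019 ] roll -1.0360741334428856
```

Emit:
move_arm --motion '[[0, [-0.03, -0.7, 0], -0.2], [0, [-0.07, -1.4, 0], -0.5], [0, [-0.1, -2.1, 0], -0.7], [0, [-0.15, -2.7, 0], -0.9], [0, [-0.18, -3.1, 0], -1.0], [0, [-0.18, -3.29, 0], -1.05], [0, [-0.18, -3.29, 0.5], -1.05], [0, [-0.18, -3.29, 0.8], -1.05], [0, [-0.18, -3.29, 1.0], -1.05], [0, [-0.18, -3.29, 1.0], -1.05]]'

```text
clock: 7.95
eef_pos: [0.5161, -0.2431, 0.2042]
tool_rot: [-0.018, 1.0, 0.001, -0.002]
ft_force: [0.1, -0.3, -0.0]
grip_width: 0.0141
```

```bash
python3 - <<'E'
from h import *
camera("top")
o,c=wcam();st(o); S=camera("side")
cv2.imwrite("pics/a1.png",np.hstack([cv2.resize(c["color"],(400,300)),cv2.resize(S["color"][180:480,160:560],(400,300))])[:,:,::-1])
cv2.imwrite("pics/a1w.png",c["color"][:,:,::-1]);cv2.imwrite("pics/a1s.png",cv2.resize(S["color"][210:480,200:440],None,fx=2.2,fy=2.2,interpolation=2)[:,:,::-1])
go(o,[.518,-.245,.206],182)
E
```

```text
t 8.0 pos [ 0.5168 -0.2434  0.2056] yawx -177.92621113819206 z [-0.0017  0.0011 -1.    ] q [-0.4404  0.3954  0.1549  1.3323  0.0002 -0.4766] F [-0.805  -1.5981 -1.3252] w 0.014220886804261954
shift units [-0.0235 -0.032  -0.0084] roll 0.01229814363465683
```

View pics/a1w.png

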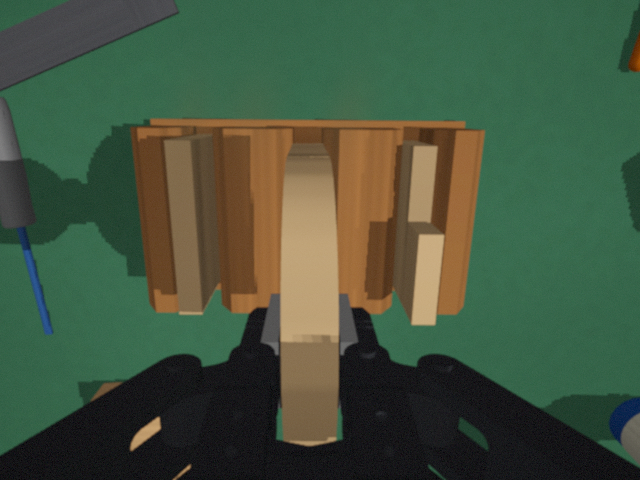

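View pics/a1s.png

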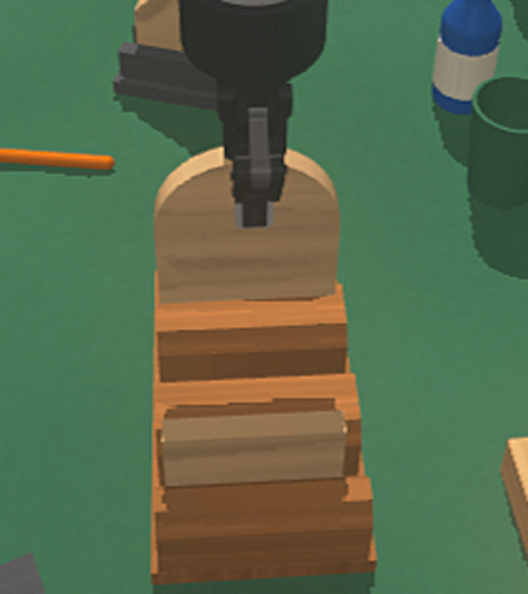

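The plate hangs upright over the middle slot, in line with it. I'll lower it partway and check the forces.

Emit:
move_arm --motion '[[0, [-0.02, -0.02, 0.2], 0], [0, [-0.02, -0.02, 0.5], 0], [0, [-0.02, -0.02, 0.8], 0], [0, [-0.02, -0.02, 1.0], 0], [0, [-0.02, -0.02, 1.2], 0], [0, [-0.02, -0.02, 1.4], 0], [0, [-0.02, -0.02, 1.6], 0], [0, [-0.02, -0.02, 1.8], 0], [0, [-0.02, -0.02, 2.0], 0], [0, [-0.02, -0.02, 2.0], 0]]'

```text
clock: 9.1
eef_pos: [0.5171, -0.2447, 0.1044]
tool_rot: [-0.018, 1.0, 0.001, -0.001]
ft_force: [-0.8, 1.1, -1.0]
grip_width: 0.0144
```

```bash
python3 - <<'E'
from h import *
o,c=wcam();st(o); S=camera("side")
cv2.imwrite("pics/b1.png",np.hstack([cv2.resize(c["color"],(400,300)),cv2.resize(S["color"][240:480,180:500],(400,300))])[:,:,::-1])
E
```

```text
t 9.1 pos [ 0.5171 -0.2447  0.1044] yawx -177.9720305820219 z [-0.003   0.0014 -1.    ] q [-0.442   0.4662 -0.0092  1.0987 -0.     -0.4774] F [-0.7975  1.0902 -1.0487] w 0.014354802209363748
```

View pics/b1.png

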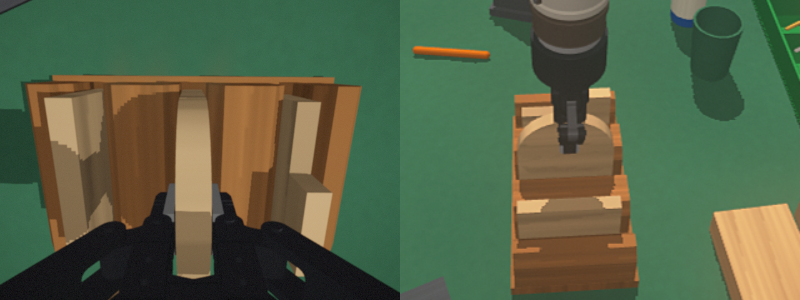

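The plate is in the slot with no contact force. I'll continue down about 18 mm to the floor.

Emit:
move_arm --motion '[[0, [0, 0, 0.06], 0], [0, [0, 0, 0.12], 0], [0, [0, 0, 0.18], 0], [0, [0, 0, 0.24], 0], [0, [0, 0, 0.3], 0], [0, [0, 0, 0.34], 0], [0, [0, 0, 0.37], 0], [0, [0, 0, 0.37], 0], [0, [0, 0, 0.37], 0], [0, [0, 0, 0.37], 0]]'

```text
clock: 10.2
eef_pos: [0.5183, -0.2453, 0.0879]
tool_rot: [-0.018, 1.0, -0.0, 0.0]
ft_force: [0.2, -0.6, -2.0]
grip_width: 0.0142
```

```bash
python3 - <<'E'
from h import *
st(get_obs())
E
```

```text
t 10.2 pos [ 0.5183 -0.2453  0.0879] yawx -177.97189615633144 z [ 0.0002 -0.0001 -1.    ] q [-0.442   0.4813 -0.0318  1.0575  0.     -0.4774] F [ 0.2033 -0.6404 -1.9588] w 0.014216359047812847
```

Emit:
move_arm --motion '[[0, [0, 0, 0.01], 0], [0, [0, 0, 0.02], 0], [0, [0, 0, 0.03], 0], [0, [0, 0, 0.04], 0], [0, [0, 0, 0.05], 0], [0, [0, 0, 0.06], 0], [0, [0, 0, 0.06], 0], [0, [0, 0, 0.06], 0], [0, [0, 0, 0.06], 0], [0, [0, 0, 0.06], 0]]'

```text
clock: 11.2
eef_pos: [0.5184, -0.2454, 0.0873]
tool_rot: [-0.018, 1.0, -0.0, 0.001]
ft_force: [-4.6, 2.1, 12.6]
grip_width: 0.0144
```

```bash
python3 - <<'E'
from h import *
o=get_obs();st(o);S=camera("side");T=camera("top")
for cc,n in((S,"s"),(T,"t")):
    im=cv2.resize(np.ascontiguousarray(cc["color"][:,:,::-1]),None,fx=3,fy=3)
    d=np.array([np.cos(np.radians(2)),np.sin(np.radians(2)),0]);nn=np.array([-d[1],d[0],0])
    for z in (0,):
     for s in (-.0075,.0075):
      P=[np.array([.518,-.245,.08])+d*.055*np.cos(x)+[0,0,.055*np.sin(x)]+nn*s for x in np.linspace(0,np.pi,25)]
      for p in proj(cc,P): cv2.circle(im,(int(p[0]*3+1),int(p[1]*3+1)),2,(0,0,255),-1)
    u=proj(cc,[[.518,-.245,.1]])[0]*3; x,y=int(u[0])-200,int(u[1])-200
    cv2.imwrite(f"pics/c_{n}.png",im[y:y+400,x:x+400])
cv2.imwrite("pics/c.png",np.hstack([cv2.imread("pics/c_s.png"),cv2.imread("pics/c_t.png")]))
E
```

```text
t 11.2 pos [ 0.5184 -0.2454  0.0873] yawx -177.98407170718374 z [ 0.0018 -0.0008 -1.    ] q [-0.4422  0.4809 -0.0342  1.0538 -0.     -0.4774] F [-4.6296  2.0681 12.5997] w 0.014372019127284431
```

View pics/c.png

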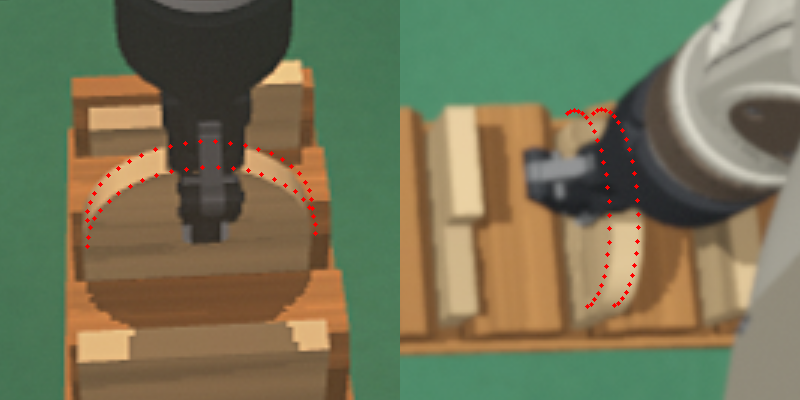

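The floor is reached (12.6 N upward) and the outline at floor height matches both views. I'll ease off the pressure, open to 42 mm and retreat straight up.

Emit:
move_arm --motion '[[0, [0, 0, -0.04], 0], [0, [0, 0, -0.04], 0], [42, [0, 0, -0.04], 0], [42, [0, 0, -0.04], 0], [42, [0, 0, -0.04], 0], [42, [0, 0, -0.04], 0], [42, [0, 0, -0.04], 0], [42, [0, 0, -0.04], 0], [42, [0, 0, -0.04], 0], [42, [0, 0, -0.04], 0]]'

```text
clock: 12.3
eef_pos: [0.5182, -0.2453, 0.0868]
tool_rot: [-0.018, 1.0, -0.0, 0.0]
ft_force: [-0.6, 0.8, 0.2]
grip_width: 0.0419
```

```bash
python3 - <<'E'
from h import *
o,c=wcam();st(o)
cv2.imwrite("pics/d1.png",c["color"][:,:,::-1])
E
```

```text
t 12.3 pos [ 0.5182 -0.2453  0.0868] yawx -177.97084776291314 z [ 0. -0. -1.] q [-0.442   0.4824 -0.0332  1.0552 -0.     -0.4774] F [-0.6256  0.765   0.2393] w 0.04191214447481015
```

View pics/d1.png

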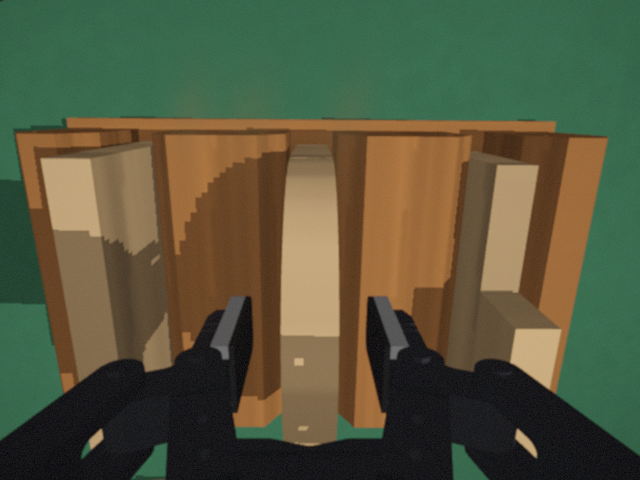

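The fingers are clear on both sides of the plate, so I'll retreat straight up.

Emit:
move_arm --motion '[[42, [0, 0, -0.2], 0], [42, [0, 0, -0.5], 0], [42, [0, 0, -0.9], 0], [42, [0, 0, -1.3], 0], [42, [0, 0, -1.7], 0], [42, [0, 0, -2.1], 0], [42, [0, 0, -2.5], 0], [42, [0, 0, -2.9], 0], [42, [0, 0, -3.2], 0], [42, [0, 0, -3.2], 0]]'

```text
clock: 13.35
eef_pos: [0.5195, -0.2459, 0.2503]
tool_rot: [-0.018, 1.0, -0.001, 0.003]
ft_force: [-0.5, -0.1, -0.1]
grip_width: 0.0421
```

Emit:
move_arm --motion '[[42, [0.4, 0, 0], 0], [42, [0.9, 0, 0], 0], [42, [1.5, 0, 0], 0], [42, [2.0, 0, 0], 0], [42, [2.4, 0, 0], 0], [42, [2.4, 0, 0], 0], [42, [2.4, 0, 0], 0], [42, [2.4, 0, 0], 0], [42, [2.4, 0, 0], 0], [42, [2.4, 0, 0], 0]]'

```text
clock: 14.35
eef_pos: [0.3989, -0.2494, 0.2465]
tool_rot: [-0.018, 1.0, 0.0, -0.0]
ft_force: [0.2, -0.3, 1.1]
grip_width: 0.0421
```

```bash
python3 - <<'E'
from h import *
o=get_obs();st(o);S=camera("side");T=camera("top")
L=[]
for cc in(S,T):
    im=cv2.resize(np.ascontiguousarray(cc["color"][:,:,::-1]),None,fx=3,fy=3)
    d=np.array([np.cos(np.radians(2)),np.sin(np.radians(2)),0]);nn=np.array([-d[1],d[0],0])
    for s in (-.0075,.0075):
      P=[np.array([.518,-.245,.08])+d*.055*np.cos(x)+[0,0,.055*np.sin(x)]+nn*s for x in np.linspace(0,np.pi,25)]
      for p in proj(cc,P): cv2.circle(im,(int(p[0]*3+1),int(p[1]*3+1)),1,(0,0,255),-1)
    u=proj(cc,[[.518,-.245,.1]])[0]*3; x,y=int(u[0])-200,int(u[1])-200
    L.append(im[y:y+400,x:x+400])
top=np.hstack(L); b=np.hstack([cv2.resize(S["color"][140:265,230:396,::-1],(266,200)),cv2.resize(T["color"][210:340,140:313,::-1],(266,200)),np.zeros((200,268,3),np.uint8)])
cv2.imwrite("pics/e.png",np.vstack([top,b]))
E
```

```text
t 14.35 pos [ 0.3989 -0.2494  0.2465] yawx -177.9308187149059 z [-0.0002  0.0002 -1.    ] q [-0.5588  0.1759 -0.0372  1.358   0.     -0.5949] F [ 0.1875 -0.3305  1.1129] w 0.04209644398199213
```

View pics/e.png

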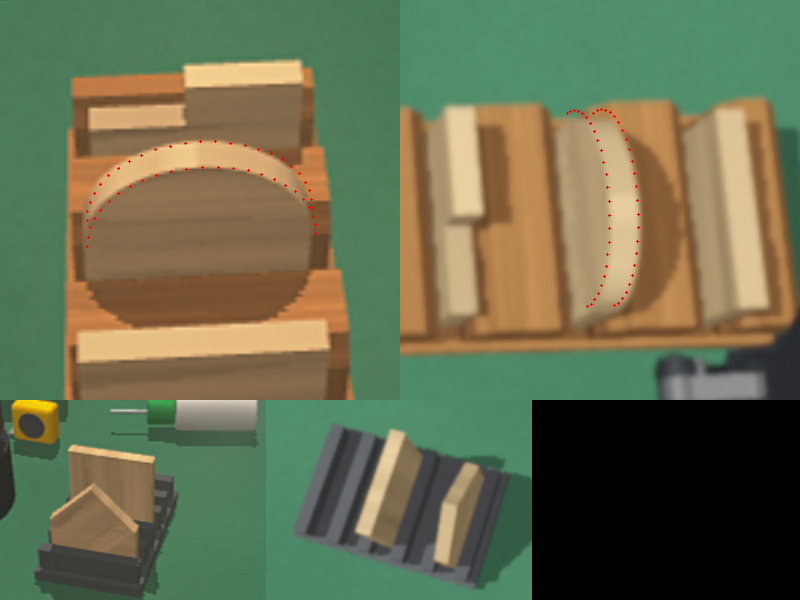

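The template stands upright in the middle slot and matches the outline drawn for it standing on the slot floor. The other two templates are undisturbed and the arm is clear, so I'm handing in.

```bash
python3 - <<'E'
from workcell import *
print(job_done())
E
```

```text
the job is handed in; nothing more can be done
None
```

I put the round-topped template away in the rack's middle slot and handed the job in at about 14.5 s. I lowered it in the grip until it touched the slot floor (12.6 N upward on the wrist), eased off, let go and backed away.

- **Final position:** in the side and top views, the template matches the outline of a plate standing upright on the slot floor to within about 2 mm. Its centre is near (0.518, -0.245) m, at the measured slot centre.
- **Other templates:** the pointed and rectangular ones still stand in their grooves, with no visible movement.
- **Robot:** the gripper is clear of everything, and the last force reading was near zero (about 1 N at most).
- **Disagreements:** small ones only. Rays from the side and top cameras missed each other by up to 5 mm on the stand. The slot's direction came out as 1° from the top camera and 2.4° from the wrist camera, so I used 2°.

No check failed.

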